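# Seat the copper bar in the bench tester and pull its trigger

## Robot

A 6-joint arm with a two-finger parallel gripper is mounted at the origin on a cart in front of the work surface, level with it; the furniture and walls round the work are solid. World frame = base frame: x ahead of the robot, y to its left, z up, the work surface at z = 0. Lengths are in m, angles in degrees, forces in N, time in s.
With the tool pointing down it reaches from about 0.25 to 0.725 m from the base axis. Payload 9.7 kg.
Tool frame: the origin (TCP) lies between the finger pads; the fingertips stand 25 mm ahead of it and the grasp point (between the pads) lies 6 mm ahead of it; z points along the fingers, y is the line along which they close (so a half turn about z gives the same grasp; the last joint's range is limited). The gripper opens to 85 mm and grips with 20 to 120 N. Pads are 22 mm wide; open, the fingers measure 114 mm over their backs; the gripper's body (76 mm by 85 mm) begins 54 mm behind the grasp point. The pads swing forward as they close: fully open they stand 13 mm farther back than shut.
Start: joints at [-74.255, 4.979, 10.078, 95.1, 0, 90], TCP at [0.149, -0.529, 0.219] pointing down, gripper open.
Joint ranges: [-179.16, 179.16], [-48.56, 103.87], [-65.8, 70.77], [-126.05, 130.52], [-82.76, 87.17], [-180, 180]. Speed limits (degrees/s): [127.2, 127.2, 147.25, 180, 180, 180].

## Interface

Orientations are given as [roll, pitch, yaw] about the fixed x, y, z axes, in that order (R = Rz(yaw) Ry(pitch) Rx(roll)).
In Python, from workcell import bot, eyes, status, job_done gives the robot as it stands (bot), with the cameras (eyes), the job as plain functions and the readings (status).
- The arm moves only by the shell command python3 drive.py 'ROWS' [FORCE]. ROWS is rows parted by semicolons, their numbers by spaces, 1 to 5 of them, each of 5 numbers: dx, dy, dz in m, then a turn about the tool's z in degrees, then the finger opening in m; each row is the pose to reach, as a shift and turn from the pose commanded when the command began, along the tool's axes at that moment; what a row does not reach only later rows make up. A row lasts 1/12 s, in which the tool goes at most 0.0417 m and 7.16 degrees, less where a joint would pass 70% of its speed; a pose out of reach is approached as far as the arm can. The fingers move at their own pace and stop on an object; FORCE is the grip in N (left out, the last holds). Time passes only in rows, so rows that do not move let the fingers close. It prints the time, the measured TCP pose, the force, the opening and the grip force at its end.
- status.get_obs(): the state, without advancing time (a new reading comes with each control period).
- eyes.camera(name): name is "scene" or "top" or "wrist"; returns the picture (420x560x3 uint8, blue, green, red); there is no depth.
- eyes.camera_info(name): a dict with "mtx" (3x3 intrinsics, pixels), "k1" (the pictures are not rectified: a ray, as slopes to the right and down, at radius r is drawn at 1 + k1 r^2 times it, then the intrinsics apply), "extrinsics" (4x4, takes a point from camera to world coordinates). Camera axes: x right, y down, z forward; pixel columns grow to the right and rows downward; lengths in m; the calibration is good to about 2 mm. A picture is of the moment at which its call begins: read the wrist's pose just before it. camera_info takes no time and is no camera call; for the wrist camera it gives the pose at the moment of the call.
- job_done(): hands the job in; it is judged then, once.
The state is a dict: "time": time; "q": joint angles; "qd": joint speeds; "joint_efforts": joint torques, N m; "ee_pos": TCP position; "tcp_rot": TCP orientation; "wrist_force": force on the tool from outside, world axes, zero at the start; "torque": the same for the moment, N m; "opening": finger opening in m; "grasp_force": force on a finger pad.
Only numpy, scipy, OpenCV 4.12 (cv2) and the standard library are available. Lean on these libraries where they do the work, as an engineer would, in place of code of your own. Each camera call takes 0.05 s, during which the arm holds its last target. There are 200 camera calls.

## Task

Lay the copper bar flat and fully down in the nest of the bench-mounted tester gun, lengthwise in line with its barrel, and let go of it. Then run the test: squeeze the gun's trigger all the way in, keep it in for a second, and release it so that it springs right back out. Do not fire on an unfilled nest, leave the bar seated, and leave the bent bracket and the gear beside the bar where they are.

Things in the scene. Friction and masses are not known exactly. Their poses are not given: they have to be found in the camera images.
- tester_stand: Alloy tester gun on its side, clamped on a fixed 95x245x10 mm plate (its y -90 to +155). Origin on the worktop under the gun; own y runs along the barrel to snout and nest, z up; the pistol grip points to -x. Grey barrel 44x120x44, axis at z 50; highest part (strap) z 82; snout end y +65
- nest_floor (a point): Floor centre of the steel nest before the snout, at (0,107,46) mm of the stand, axes as the stand's. Pocket 21 (x) by 65 (y) for the 18x62 bar; walls 6 high: 3 upright, then a 3 mm 45 degree lead-in. Middle 36 mm of the long sides is open, over a pedestal 13 wide that drops 36 mm, so fingers fit beside the bar. Seated bar stands 2 mm proud; end walls have a 12 mm gap
- copper_bar: Loose copper bar with two holes, 18 (x) x 62 (y) x 8 mm, about 70 g; origin at the centre of its underside, long axis its own y. Starts flat on the worktop at any yaw, on the robot's right between sample tray and machine housing. May lie either end first in the nest. A drawer cabinet 172 mm high stands 80 mm or more to its right, a vice 52 mm high on its left: come and go from above
- trigger (a joint): The gun's trigger: 0 rad = out (rest), 0.27 = fully in, on its stop; grows as it is pulled. Upright hinge with return spring: at trigger_face about 3 N to start, 7 N to hold fully in; released, it springs back by itself
- trigger_face (a point): Finger point on the front (+y) face of the steel trigger blade, mid-height; at rest at (-72,-7,50) mm of the stand. Blade 10 thick, 18 high, from its hinge at (-30,-12) to x -90. Pulled, this point goes 11 mm to -y towards the grip. Free for 80 mm in front (+y); the worktop below has only a calliper, 15 high
- grip_mid (a point): Centre of the fixed black pistol grip behind the trigger, at (-72,-50,50) mm of the stand. Grip x -22 to -127, y -66 to -34 (end cap 2 mm more), z 35 to 65; 30 mm free behind it. Grip and trigger together measure 59 mm along y at rest, 48 pulled in: squeeze both between two fingers from above, or push the blade alone
- bent_bracket: Loose folded steel bracket, 20x35x32 mm, a bystander, origin at its underside; stands on the worktop 70 mm or more from the bar's centre
- small_gear: Loose small pale gear, 35 mm across, 15 mm high, a bystander, origin at its underside; lies on the worktop 70 mm or more from the bar's centre

How it is judged:
By the outcome, as a careful person would: the job done as asked, in the order asked, and still so for the second after the job is handed in, with the robot touching nothing.
It also fails if it takes over 61 s, if anything falls off the work surface, if the arm or the gripper's body presses on something with over 40 N, if the wrist force passes 120 N, or if a joint passes its speed limit or range.

## Working session

There is one attempt and no reset: what is moved stays moved. The work goes in short steps, Python scripts to look and compute and a shell command to move; the robot and the scene stay as the last step left them, time stands still between calls to the robot, and variables do not carry over. Pictures are saved under pics/ and viewed, at most 10 in all, crops included, and the job is handed in when it is done.

```bash
ls; mkdir -p pics; cat > h.py <<'E'
import numpy as np, cv2
from workcell import bot, eyes, status, job_done
def ray(info,uv):
    K=np.array(info["mtx"]);k=info["k1"];T=np.array(info["extrinsics"])
    D=np.array([k,0,0,0,0.])
    p=cv2.undistortPoints(np.array(uv,float).reshape(-1,1,2),K,D).reshape(-1,2)
    d=np.c_[p,np.ones(len(p))]@T[:3,:3].T
    return T[:3,3],d
def onz(info,uv,z):
    o,d=ray(info,uv); return o+d*((z-o[2])/d[:,2])[:,None]
def proj(info,P):
    T=np.linalg.inv(np.array(info["extrinsics"]));P=np.atleast_2d(P)@T[:3,:3].T+T[:3,3]
    s=P[:,:2]/P[:,2:];r2=(s**2).sum(1,keepdims=True);s=s*(1+info["k1"]*r2);K=np.array(info["mtx"])
    return s@K[:2,:2].T+K[:2,2]
E
python3 - <<'E'
from h import *
for n in("top","scene","wrist"):
    i=eyes.camera_info(n);print(n,i["mtx"],i["k1"],np.round(i["extrinsics"],3).tolist())
    cv2.imwrite(f"pics/{n}0.png",eyes.camera(n))
print(status.get_obs())
E
```

```text
drive.py
pics
workcell.py
top [[454.20322169   0.         283.14527254]
 [  0.         454.20322169 206.47800658]
 [  0.           0.           1.        ]] -0.07770647219555762 [[0.022, -0.997, 0.072, 0.428], [-0.999, -0.024, -0.024, -0.026], [0.025, -0.071, -0.997, 1.009], [0.0, 0.0, 0.0, 1.0]]
scene [[477.749238     0.         275.41555815]
 [  0.         477.749238   203.04425861]
 [  0.           0.           1.        ]] -0.06845312793722975 [[-0.791, -0.428, 0.437, 0.033], [-0.612, 0.536, -0.581, 0.611], [0.014, -0.727, -0.686, 0.85], [0.0, 0.0, 0.0, 1.0]]
wrist [[368.61222555   0.         282.44798999]
 [  0.         368.61222555 215.27997725]
 [  0.           0.           1.        ]] -0.025398549842659695 [[0.271, -0.914, -0.301, 0.226], [-0.963, -0.258, -0.084, -0.509], [-0.001, 0.312, -0.95, 0.372], [0.0, 0.0, 0.0, 1.0]]
{'time': 0.15, 'q': array([-7.42564188e+01,  5.00481908e+00,  1.00456788e+01,  9.50985243e+01,
       -5.16487910e-04,  9.00001675e+01]), 'qd': array([ 0.12037944, -0.12142353,  0.20820948, -0.00601209,  0.01458256,
       -0.07995314]), 'joint_efforts': array([ 1.05325714e-04, -5.20759177e+01,  4.65044618e+01,  1.38656358e-02,
        2.43800355e-05,  1.06507076e-05]), 'ee_pos': array([ 0.14918313, -0.52920031,  0.21804387]), 'tcp_rot': array([-1.79942335e+02,  5.16656221e-04,  1.57434142e+01]), 'wrist_force': array([0.17677767, 0.57638152, 0.49658547]), 'torque': array([-0.00555162, -0.04986691,  0.03590493]), 'grasp_force': 0.0, 'opening': 0.08520940467479662}
```

View pics/top0.png

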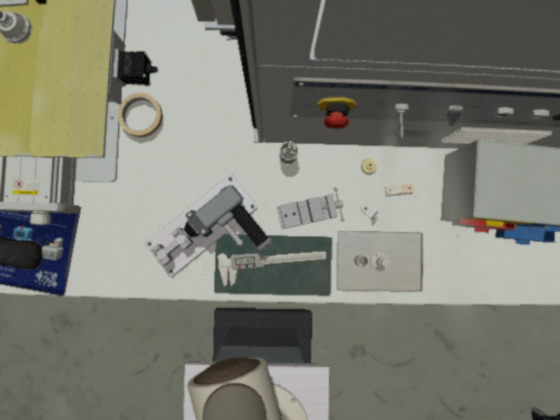

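View pics/wrist0.png

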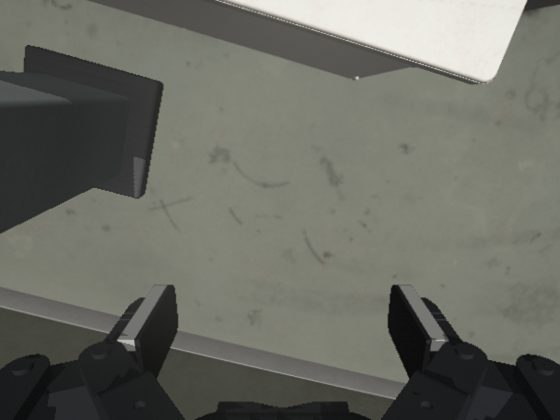

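The top view shows the gun plate around (202,225), with the snout pointing lower-left and the nest near (172,247). The copper bar is near (400,188), the bracket near (370,213), the gear at (369,166), and the cabinet right of x≈445. The wrist view shows only floor and cart.

```bash
python3 - <<'E'
from h import *
im=cv2.imread("pics/top0.png")
a=cv2.resize(im[165:285,135:285],None,fx=5,fy=5,interpolation=cv2.INTER_CUBIC)
b=cv2.resize(im[145:235,340:440],None,fx=4,fy=4,interpolation=cv2.INTER_CUBIC)
cv2.imwrite("pics/gun.png",a)
h=cv2.cvtColor(im,cv2.COLOR_BGR2HSV);print(h[185:192,388:412:3].tolist()[3])
print(h[186:196,392:410:6].reshape(-1,3)[:12].tolist())
i=eyes.camera_info("top")
sub=im[170:205,378:422]; d=(sub[:,:,2].astype(int)-sub[:,:,0]>35).astype(np.uint8)
n,l,s,c=cv2.connectedComponentsWithStats(d);k=1+np.argmax(s[1:,4]);m=(l==k).astype(np.uint8)
cs,_=cv2.findContours(m,cv2.RETR_EXTERNAL,cv2.CHAIN_APPROX_NONE)
p=cs[0].reshape(-1,2)+[378,170]
w=onz(i,p,0.008)[:,:2];print(cv2.minAreaRect((w*1000).astype(np.float32)),s[k])
print(onz(i,[[369,166],[370,213]],.01))
E
```

```text
[[27, 26, 186], [20, 37, 184], [20, 40, 189], [20, 42, 190], [28, 32, 189], [16, 57, 188], [17, 53, 187], [17, 54, 132]]
[[26, 27, 187], [22, 35, 188], [18, 49, 187], [20, 39, 188], [21, 42, 189], [16, 58, 190], [21, 40, 187], [25, 34, 189], [16, 56, 190], [25, 33, 185], [30, 20, 189], [18, 50, 189]]
((550.8618774414062, -326.528564453125), (7.95826530456543, 23.40440559387207), 9.537514686584473) [24 15 11  5 35]
[[ 0.59516207 -0.23988504  0.01      ]
 [ 0.48989755 -0.24294768  0.01      ]]
```

View pics/gun.png

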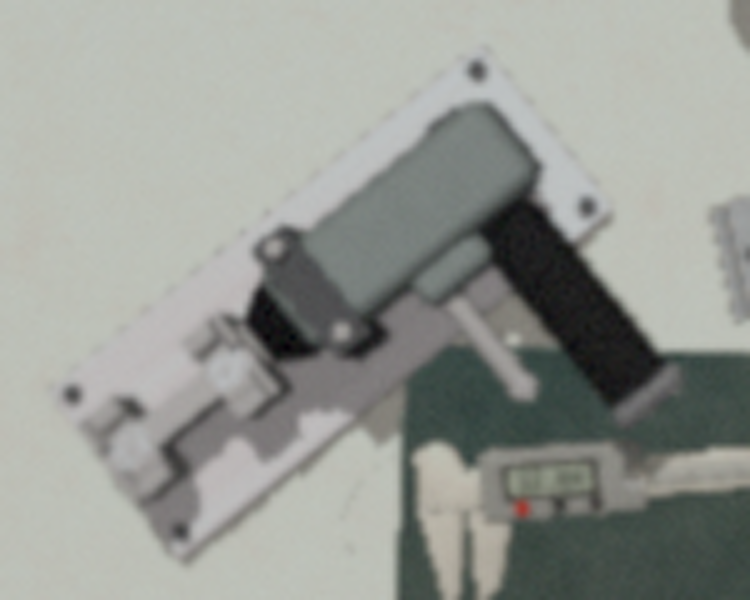

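The enlarged gun view shows plate corners near crop (55,387), (478,45), (613,214) and (183,562). The nest end blocks are near (135,455) and (228,370), the trigger tip near (520,385), and the grip runs to (645,395). Next I'll move over the bar for a close look.

```bash
python3 drive.py '0 0 -0.04 0 0.085;0.04 -0.01 -0.06 0 0.085;0.08 -0.02 -0.06 0 0.085;0.12 -0.03 -0.06 0 0.085;0.16 -0.04 -0.06 0 0.085'
python3 drive.py '0.252 -0.054 0.03 0 0.085;0.252 -0.054 0.03 0 0.085;0.252 -0.054 0.03 0 0.085;0.252 -0.054 0.03 0 0.085;0.252 -0.054 0.03 0 0.085'
python3 drive.py '0.05 -0.01 0 0 0.085;0.05 -0.01 0 0 0.085;0.05 -0.01 0 0 0.085'
python3 - <<'E'
from h import *
i=eyes.camera_info("wrist");o=status.get_obs();im=eyes.camera("wrist");cv2.imwrite("pics/w1.png",im)
print(o["ee_pos"],o["tcp_rot"],o["time"])
import json;json.dump({k:np.array(v).tolist() for k,v in i.items() if k in("mtx","k1","extrinsics")},open("w1.json","w"))
E
```

```text
time: 0.57
ee_pos: [0.2914, -0.4478, 0.2789]
tcp_rot: [180.0, -0.0, 15.7]
wrist_force: [0.7, -1.9, 0.2]
opening: 0.0848
grasp_force: 0.0
time: 0.98
ee_pos: [0.4748, -0.3506, 0.2541]
tcp_rot: [-180.0, 0.0, 15.8]
wrist_force: [-0.5, -1.3, 0.1]
opening: 0.0848
grasp_force: 0.0
time: 1.23
ee_pos: [0.5209, -0.3269, 0.253]
tcp_rot: [-179.9, 0.1, 16.0]
wrist_force: [-0.4, -0.5, 0.3]
opening: 0.0849
grasp_force: 0.0
[ 0.52089415 -0.3268714   0.25297688] [-1.79901535e+02  6.22375744e-02  1.59655240e+01] 1.2333
```

View pics/w1.png

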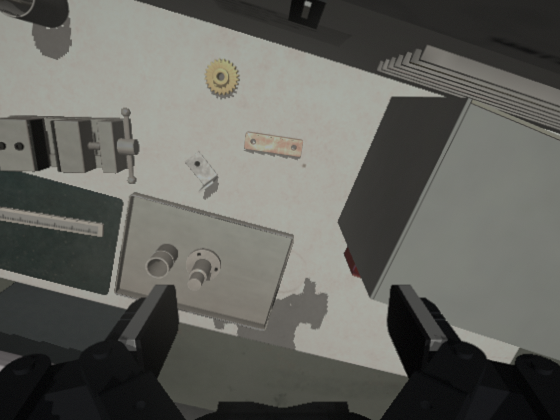

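The wrist view shows the bar at about (273,145), the bracket at (202,168), the gear at (222,77) and the cabinet on the right. I'll measure the bar's top-face outline.

```bash
cat > bar.py <<'E'
from h import *
def bar(im,i,c,r,z):
    x0,y0=max(c[0]-r,0),max(c[1]-r,0);s=im[y0:c[1]+r,x0:c[0]+r].astype(int)
    d=((s[:,:,2]-s[:,:,0]>45)).astype(np.uint8); d=cv2.morphologyEx(d,cv2.MORPH_CLOSE,np.ones((5,5)))
    n,l,st,_=cv2.connectedComponentsWithStats(d);k=1+np.argmax(st[1:,4])
    cs,_=cv2.findContours((l==k).astype(np.uint8),cv2.RETR_EXTERNAL,cv2.CHAIN_APPROX_NONE)
    p=cs[0].reshape(-1,2)+[x0,y0]
    return cv2.minAreaRect((onz(i,p,z)[:,:2]*1000).astype(np.float32)),cv2.boxPoints(cv2.minAreaRect(p.astype(np.float32))).round()
E
python3 - <<'E'
from bar import *
import json
i=json.load(open("w1.json"));im=cv2.imread("pics/w1.png")
r,b=bar(im,i,(273,145),45,.008);print(r,b.tolist(),im[145,255:290:8].tolist())
print(onz(i,[[222,77],[202,175]],.0))
# gun coarse
t=eyes.camera_info("top")
c=np.array([[55,387],[478,45],[613,214],[183,562]])/5-.4+[135,165]
P=onz(t,c,.01)*1000;print(P.round(1),[np.linalg.norm(P[k]-P[k-1]).round(1) for k in range(4)])
E
```

```text
Traceback (most recent call last):
  File "bar.py", line 5, in bar
    n,l,st,_=cv2.connectedComponentsWithStats(d);k=1+np.argmax(st[1:,4])
                                                     ~~~~~~~~~^^^^^^^^^^
ValueError: attempt to get argmax of an empty sequence
```

```bash
sed -i 's/def bar(im,i,c,r,z)/def bar(im,i,c,r,z,th=45)/;s/>45)/>th)/' bar.py; python3 - <<'E'
from bar import *
import json
i=json.load(open("w1.json"));im=cv2.imread("pics/w1.png")
s=im[120:170:4,273].astype(int);print((s[:,2]-s[:,0]).tolist())
for th in(18,22,26,30):
  r,b=bar(im,i,(273,145),45,.008,th);print(th,r,b.tolist())
print(onz(i,[[222,77],[202,175]],.0))
t=eyes.camera_info("top")
c=np.array([[55,387],[478,45],[613,214],[183,562]])/5-.4+[135,165]
P=onz(t,c,.01)*1000;print(P.round(1),[np.linalg.norm(P[k]-P[k-1]).round(1) for k in range(4)])
E
```

```text
[9, 9, 10, 11, 28, 29, 16, 23, 37, 8, 7, 11, 9]
18 ((546.127685546875, -310.2547607421875), (18.915327072143555, 61.95199203491211), 7.464854717254639) [[243.0, 148.0], [246.0, 131.0], [303.0, 139.0], [300.0, 157.0]]
22 ((546.0198974609375, -310.2672119140625), (18.432680130004883, 61.61411666870117), 7.524332046508789) [[243.0, 148.0], [246.0, 131.0], [303.0, 140.0], [300.0, 157.0]]
26 ((546.034912109375, -310.1787109375), (18.114885330200195, 61.43161392211914), 7.469386100769043) [[244.0, 148.0], [246.0, 131.0], [303.0, 140.0], [300.0, 156.0]]
30 ((545.8970947265625, -310.4727783203125), (17.447141647338867, 60.84556198120117), 7.471707344055176) [[244.0, 148.0], [246.0, 132.0], [302.0, 140.0], [300.0, 156.0]]
[[ 0.59693431 -0.24077945  0.        ]
 [ 0.48971565 -0.24264958  0.        ]]
[[414.4 250.   10. ]
 [569.8  69.   10. ]
 [496.3   7.3  10. ]
 [339.6 190.9  10. ]] [np.float64(95.3), np.float64(238.6), np.float64(96.0), np.float64(241.4)]
```

The bar's centre is at (0.546, -0.310), with its long axis at 97.5°. I'll turn the tool to yaw 97.5 and align over it.

```bash
python3 drive.py '0.029 -0.009 0 -7 0.085;0.029 -0.009 0 -14 0.085;0.029 -0.009 0 -21 0.085;0.029 -0.009 0 -28 0.085;0.029 -0.009 0 -35 0.085' >/dev/null
python3 drive.py '0 0 0.02 -7 0.06;0 0 0.04 -14 0.06;0 0 0.06 -21 0.06;0 0 0.08 -28 0.06;0 0 0.08 -35 0.06' |head -3
python3 drive.py '0 0 0 -7 0.06;0 0 0 -11.5 0.06;0 0 0 -11.5 0.06;0 0 0 -11.5 0.06'
cat > look.py <<'E'
import sys,json
from h import *
n,cam=sys.argv[1:3]
i=eyes.camera_info(cam);o=status.get_obs();im=eyes.camera(cam);cv2.imwrite(f"pics/{n}.png",im)
json.dump({k:np.array(v).tolist() for k,v in i.items() if k in("mtx","k1","extrinsics")},open(n+".json","w"))
print(o["ee_pos"].round(4),o["tcp_rot"].round(2),o["time"],o["opening"],o["q"].round(1))
E
cat > goto.py <<'E'
import sys
from h import *
x,y,z,yaw=map(float,sys.argv[1:5]);o=status.get_obs();from scipy.spatial.transform import Rotation as R
r=R.from_euler('xyz',o["tcp_rot"],degrees=True)
print("shift",(r.inv().apply(np.array([x,y,z])-o["ee_pos"])).round(4),"turn",round((o["tcp_rot"][2]-yaw+180)%360-180,2))
E
python3 look.py w2 wrist; python3 goto.py .5461 -.3103 .027 97.5
python3 - <<'E'
from bar import *
import json
i=json.load(open("w2.json"));im=cv2.imread("pics/w2.png")
p=proj(i,[[.5461,-.3103,.008]])[0];print(p)
print(bar(im,i,tuple(p.astype(int)),110,.008,24))
E
```

```text
time: 2.12
ee_pos: [0.5415, -0.3128, 0.1704]
tcp_rot: [-179.7, -0.1, 86.0]
time: 2.45
ee_pos: [0.5431, -0.3133, 0.1749]
tcp_rot: [180.0, 0.0, 97.0]
wrist_force: [0.0, -0.5, -0.3]
opening: 0.0601
grasp_force: 0.0
[ 0.5431 -0.3133  0.1749] [1.7999e+02 2.0000e-02 9.7000e+01] 2.45 0.06011490595149137 [-30.   15.1  16.8  91.7  -0.   53. ]
shift [0.0025 0.003  0.1479] turn -0.5
[286.54476276 184.04722551]
(((596.9362182617188, -240.58973693847656), (34.39670181274414, 34.65108108520508), 21.032527923583984), array([[333.,  93.],
       [374.,  87.],
       [381., 128.],
       [340., 135.]], dtype=float32))
```

View pics/w2.png

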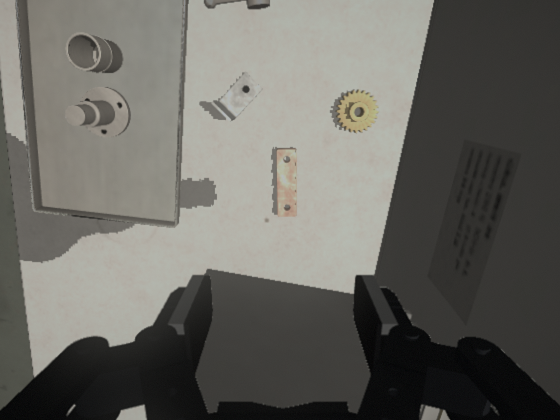

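The wrist view shows the bar upright at (285,182), spanning rows 148–217, and clear of the gear at (357,112). I'll re-measure the bar only.

```bash
python3 - <<'E'
from bar import *
import json
i=json.load(open("w2.json"));im=cv2.imread("pics/w2.png")
for th in (20,26): print(bar(im,i,(285,182),42,.008,th))
E
```

```text
(((545.6491088867188, -309.395751953125), (17.532703399658203, 62.16381072998047), 7.629565238952637), array([[276., 148.],
       [296., 148.],
       [296., 216.],
       [276., 216.]], dtype=float32))
(((546.0867309570312, -309.7549743652344), (17.409902572631836, 61.16276168823242), 6.981128692626953), array([[277., 149.],
       [296., 149.],
       [296., 216.],
       [277., 216.]], dtype=float32))
```

```bash
python3 drive.py '0.003 0.0028 0.03 -0.4 0.05;0.003 0.0028 0.07 -0.4 0.05;0.003 0.0028 0.11 -0.4 0.05;0.003 0.0028 0.13 -0.4 0.05;0.003 0.0028 0.13 -0.4 0.05'
python3 goto.py .5459 -.3099 .027 97.4
```

```text
time: 2.92
ee_pos: [0.5435, -0.3078, 0.0389]
tcp_rot: [-179.6, -0.3, 97.5]
wrist_force: [-0.8, 0.7, -0.5]
opening: 0.05
grasp_force: 0.0
shift [-0.0025  0.0022  0.0119] turn 0.09
```

```bash
python3 drive.py '0 0 0 0 0.05;0 0 0 0 0.05;0 0 0 0 0.05' | head -3
python3 goto.py .5459 -.3099 .027 97.4
```

```text
time: 3.17
ee_pos: [0.5477, -0.3098, 0.0473]
tcp_rot: [179.8, 0.1, 97.6]
shift [ 0.0002 -0.0018  0.0203] turn 0.2
```

```bash
python3 drive.py '0 0 0.01 0 0.05;0 0 0.018 0 0.05;0 0 0.018 0 0.05;0 0 0.018 0 0.05'|head -3
python3 drive.py '0 0 0 0 0.015;0 0 0 0 0.015;0 0 0 0 0.015;0 0 0 0 0.015;0 0 0 0 0.015' 40
```

```text
time: 3.5
ee_pos: [0.546, -0.3087, 0.0257]
tcp_rot: [-179.9, -0.0, 97.6]
time: 3.92
ee_pos: [0.5466, -0.309, 0.0267]
tcp_rot: [180.0, 0.0, 97.6]
wrist_force: [-0.3, 0.3, -0.1]
opening: 0.015
grasp_force: 0.0
```

```bash
python3 look.py w3 wrist
```

```text
[ 0.5466 -0.309   0.0267] [1.7999e+02 1.0000e-02 9.7640e+01] 3.9167 0.014990780959433628 [-29.5  16.1   1.6  75.5   0.   52.9]
```

View pics/w3.png

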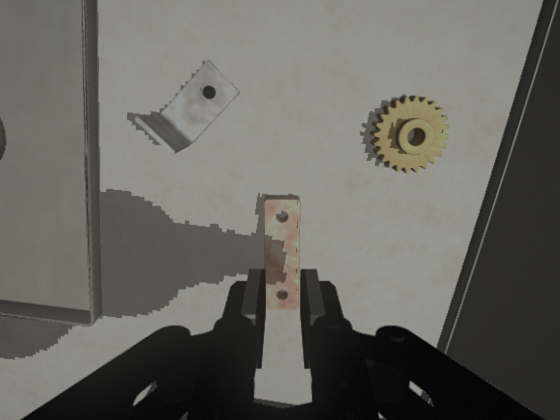

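The pads are visible either side of the bar's near half, with the bar spanning rows 195–310 around column 282, so it isn't gripped. I'll check where the tip point projects and where the bar really is.

```bash
python3 - <<'E'
from bar import *
import json
i=json.load(open("w3.json"));im=cv2.imread("pics/w3.png")
print(np.round(i["extrinsics"],3).tolist())
print(proj(i,[[.5466,-.309,.0267],[.5466,-.309,.0017],[.546,-.31,.008]]))
print(onz(i,[[264,196],[300,195],[300,308],[266,309]],.008).round(4))
E
```

```text
[[0.991, 0.126, 0.041, 0.536], [0.133, -0.942, -0.31, -0.231], [-0.0, 0.313, -0.95, 0.181], [0.0, 0.0, 0.0, 1.0]]
[[283.23242528 272.85879601]
 [283.14046398 251.08478731]
 [281.74365094 257.68215197]]
[[ 0.5331 -0.2787  0.008 ]
 [ 0.5504 -0.2758  0.008 ]
 [ 0.5597 -0.3382  0.008 ]
 [ 0.5416 -0.3412  0.008 ]]
```

```bash
python3 drive.py '0 0 0 0 0.03;0 0 0 0 0.03;0 0 0.004 0 0.03;0 0 0.004 0 0.03;0 0 0.004 0 0.03'
python3 drive.py '0 0 0 0 0.022;0 0 0 0 0.018;0 0 0 0 0.014;0 0 0 0 0.014;0 0 0 0 0.014' 40
```

```text
time: 4.38
ee_pos: [0.5463, -0.3089, 0.022]
tcp_rot: [-180.0, -0.0, 97.6]
wrist_force: [-0.4, -0.2, 0.6]
opening: 0.0302
grasp_force: 0.0
time: 4.8
ee_pos: [0.5465, -0.309, 0.0225]
tcp_rot: [180.0, 0.0, 97.6]
wrist_force: [0.2, 0.6, -0.4]
opening: 0.0141
grasp_force: 0.0
```

```bash
python3 drive.py '0 0 0 0 0.03;0 0 0 0 0.03;0 0 0.004 0 0.03;0 0 0.004 0 0.03;0 0 0.004 0 0.03'
python3 drive.py '0 0 0 0 0.022;0 0 0 0 0.018;0 0 0 0 0.014;0 0 0 0 0.014;0 0 0 0 0.014' 40
```

```text
time: 5.22
ee_pos: [0.5462, -0.3088, 0.018]
tcp_rot: [-180.0, -0.0, 97.6]
wrist_force: [-0.1, 0.1, -0.1]
opening: 0.0298
grasp_force: 0.0
time: 5.63
ee_pos: [0.5466, -0.309, 0.0186]
tcp_rot: [180.0, 0.0, 97.6]
wrist_force: [-0.1, 0.9, 0.6]
opening: 0.0143
grasp_force: 0.0
```

```bash
python3 look.py w4 wrist; python3 -c "
import cv2
a=cv2.imread('pics/w4.png')[180:420,190:380];cv2.imwrite('pics/w4c.png',cv2.resize(a,None,fx=2.5,fy=2.5))"
```

```text
[ 0.5466 -0.309   0.0186] [179.99   0.    97.65] 5.6333 0.014326739616606712 [-29.5  16.3   0.9  74.6   0.   52.9]
```

View pics/w4c.png

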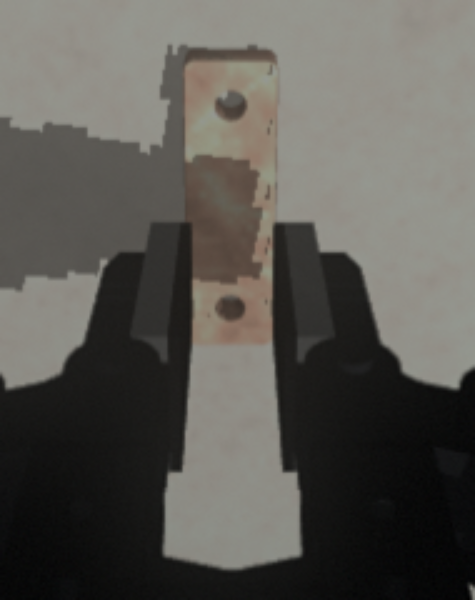

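The pads still stand either side of the bar with their tips at about row 269, closed narrower than the bar. They may be above it, so I'll calculate the true tip height.

```bash
python3 - <<'E'
from h import *
import json
i=json.load(open("w4.json"))
from scipy.spatial.transform import Rotation as R
r=R.from_euler('xyz',[180,0,97.65],degrees=True);t=np.array([.5466,-.309,.0186])
for z in(.025,.02,.015,.01,.005,0,-.01):
    print(z,proj(i,t+r.apply([[.011,.00715,z],[.011,-.00715,z],[-.011,.00715,z]])).round(1).tolist())
E
```

```text
0.025 [[297.0, 231.7], [269.5, 231.7], [296.5, 269.9]]
0.02 [[297.4, 235.2], [269.2, 235.2], [296.9, 274.2]]
0.015 [[297.8, 238.9], [268.8, 238.9], [297.2, 278.8]]
0.01 [[298.2, 242.8], [268.4, 242.8], [297.6, 283.5]]
0.005 [[298.6, 246.9], [268.1, 246.9], [298.0, 288.5]]
0 [[299.1, 251.2], [267.6, 251.2], [298.4, 293.8]]
-0.01 [[300.1, 260.6], [266.8, 260.6], [299.3, 305.3]]
```

```bash
python3 drive.py '0 0 0 0 0.03;0 0 0 0 0.03;0 0 0.002 0 0.03;0 0 0.004 0 0.03;0 0 0.004 0 0.03'
python3 drive.py '0 0 0 0 0.022;0 0 0 0 0.018;0 0 0 0 0.014;0 0 0 0 0.014;0 0 0 0 0.014' 40
```

```text
time: 6.1
ee_pos: [0.5462, -0.3088, 0.0139]
tcp_rot: [-180.0, -0.0, 97.6]
wrist_force: [-0.6, 0.4, -0.1]
opening: 0.0298
grasp_force: 0.0
time: 6.52
ee_pos: [0.5466, -0.309, 0.0146]
tcp_rot: [180.0, 0.0, 97.6]
wrist_force: [-0.3, -0.5, -0.4]
opening: 0.0139
grasp_force: 0.0
```

```bash
python3 drive.py '0 0 0 0 0.03;0 0 0 0 0.03;0 0 0.003 0 0.03;0 0 0.006 0 0.03;0 0 0.006 0 0.03'
python3 drive.py '0 0 0 0 0.022;0 0 0 0 0.018;0 0 0 0 0.014;0 0 0 0 0.014;0 0 0 0 0.014' 40
```

```text
time: 6.93
ee_pos: [0.5461, -0.3088, 0.0076]
tcp_rot: [-180.0, -0.0, 97.6]
wrist_force: [0.3, -0.6, -1.3]
opening: 0.0303
grasp_force: 0.0
time: 7.35
ee_pos: [0.5466, -0.309, 0.0086]
tcp_rot: [180.0, 0.0, 97.6]
wrist_force: [-0.1, -0.0, -0.4]
opening: 0.0138
grasp_force: 0.0
```

```bash
python3 drive.py '0 0 0 0 0.03;0 0 0 0 0.03;0 0 0.003 0 0.03;0 0 0.005 0 0.03;0 0 0.005 0 0.03'|sed -n '2p;4,6p'
python3 drive.py '0 0 0 0 0.022;0 0 0 0 0.018;0 0 0 0 0.014;0 0 0 0 0.014;0 0 0 0 0.014' 40|sed -n '2p;4,6p'
python3 look.py w5 wrist;python3 -c "
import cv2
a=cv2.imread('pics/w5.png')[160:420,180:390];cv2.imwrite('pics/w5c.png',cv2.resize(a,None,fx=2.3,fy=2.3))"
```

```text
ee_pos: [0.5462, -0.3088, 0.0028]
wrist_force: [0.8, 0.1, -0.6]
opening: 0.0299
grasp_force: 0.0
ee_pos: [0.5466, -0.309, 0.0036]
wrist_force: [-0.4, 0.8, 0.3]
opening: 0.0138
grasp_force: 0.0
[ 0.5466 -0.309   0.0036] [1.7999e+02 1.0000e-02 9.7640e+01] 8.1833 0.013803540638744482 [-29.5  16.7  -0.2  73.   -0.   52.9]
```

View pics/w5c.png

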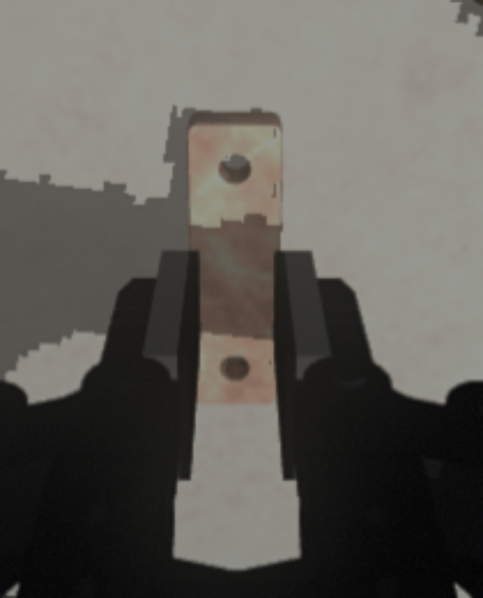

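The tips at row 269 fit a point about 18 mm behind the reported TCP, not 25 mm ahead. The fingers are therefore about 12 mm above the bar. I'll keep lowering in steps and watch the force.

```bash
python3 drive.py '0 0 0 0 0.03;0 0 0.004 0 0.03;0 0 0.008 0 0.03;0 0 0.013 0 0.03;0 0 0.013 0 0.03'|sed -n '2p;4,6p'
python3 drive.py '0 0 0 0 0.022;0 0 0 0 0.018;0 0 0 0 0.014;0 0 0 0 0.014;0 0 0 0 0.014' 40|sed -n '2p;4,6p'
```

```text
ee_pos: [0.5458, -0.3086, -0.0111]
wrist_force: [-0.3, 0.4, 0.0]
opening: 0.0298
grasp_force: 0.0
ee_pos: [0.5466, -0.309, -0.0094]
wrist_force: [0.6, 0.3, -1.1]
opening: 0.0166
grasp_force: 39.6
```

```bash
python3 drive.py '0 0 0 0 0.028;0 0 0 0 0.028;0 0 0.003 0 0.028;0 0 0.003 0 0.028;0 0 0.003 0 0.028'|sed -n '2p;4,6p'
python3 drive.py '0 0 0 0 0.02;0 0 0 0 0.014;0 0 0 0 0.014;0 0 0 0 0.014' 50|sed -n '2p;4,6p'
```

```text
ee_pos: [0.5464, -0.3089, -0.0127]
wrist_force: [-0.7, 0.4, -0.4]
opening: 0.0278
grasp_force: 0.0
ee_pos: [0.5467, -0.3091, -0.0122]
wrist_force: [0.2, 0.1, 3.6]
opening: 0.0162
grasp_force: 51.1
```

The bar is now gripped at 51 N with TCP z = -0.012, so its underside sits 12 mm above TCP z. I'll lift it and carry it toward the gun.

```bash
python3 drive.py '0 0 -0.02 0 0.012;0 0 -0.05 0 0.012;0 0 -0.09 0 0.012;0 0 -0.13 0 0.012;0 0 -0.17 0 0.012'|sed -n '2p;4,6p'
python3 drive.py '0.03 -0.003 -0.03 0 0.012;0.07 -0.006 -0.03 0 0.012;0.11 -0.01 -0.03 0 0.012;0.15 -0.014 -0.03 0 0.012;0.19 -0.017 -0.03 0 0.012'|sed -n '2p;4,6p'
python3 goto.py .4455 .14 .19 130.6
```

```text
ee_pos: [0.5459, -0.3087, 0.1587]
wrist_force: [0.4, -0.6, -1.0]
opening: 0.0161
grasp_force: 50.1
ee_pos: [0.5035, -0.1215, 0.1872]
wrist_force: [0.0, 0.1, 0.3]
opening: 0.0161
grasp_force: 50.1
shift [ 0.2669 -0.0228 -0.0027] turn -32.99
```

```bash
python3 drive.py '0.04 -0.004 0 -5 0.012;0.08 -0.007 0 -10 0.012;0.12 -0.011 0 -15 0.012;0.16 -0.014 0 -20 0.012;0.20 -0.018 0 -25 0.012'|sed -n '2,3p;5,6p'
python3 goto.py .4455 .14 .19 130.6
```

```text
ee_pos: [0.459, 0.0745, 0.1874]
tcp_rot: [180.0, 0.0, 122.9]
opening: 0.0165
grasp_force: 50.1
shift [ 0.0623  0.0242 -0.0026] turn -7.72
```

```bash
python3 drive.py '0.03 0.012 0 -4 0.012;0.06 0.022 0 -7.5 0.012;0.06 0.022 0 -7.5 0.012;0.06 0.022 0 -7.5 0.012;0.06 0.022 0 -7.5 0.012'|sed -n '2,3p;5,6p'
python3 look.py w6 wrist
```

```text
ee_pos: [0.446, 0.1351, 0.1873]
tcp_rot: [-180.0, 0.0, 130.1]
opening: 0.0165
grasp_force: 50.1
[0.446  0.1351 0.1873] [-1.7997e+02  1.0000e-02  1.3014e+02] 11.4833 0.016471409678944636 [16.9 -7.  -5.2 91.8 -0.  66.7]
```

View pics/w6.png

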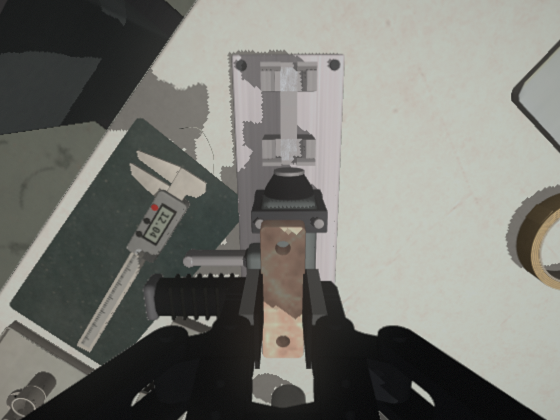

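The w6 view shows the nest centred near column 288, rows 62–168, with plate screws at (240,65) and (333,65). The snout is at (290,180), the trigger tip at (190,260), the grip at (190,297), and the bar in the hand at columns 261–303. I'll take numeric edge profiles of the nest.

```bash
python3 - <<'E'
from bar import *
import json
i=json.load(open("w6.json"));im=cv2.imread("pics/w6.png");g=cv2.cvtColor(im,cv2.COLOR_BGR2GRAY).astype(int)
print("bar",bar(im,i,(282,285),72,.2075,25))
for r0,r1 in((66,74),(80,90),(100,130),(138,146),(152,160)): print("rows",r0,r1,"cols 256..324",g[r0:r1,256:324:2].mean(0).astype(int).tolist())
for c0,c1 in((264,272),(274,279),(284,293),(303,312)): print("cols",c0,c1,"rows 54..174",g[54:176:2,c0:c1].mean(1).astype(int).tolist())
# screws
for c in((240,65),(333,65)):
    s=(g[c[1]-9:c[1]+10,c[0]-9:c[0]+10]<90);y,x=np.nonzero(s);p=[x.mean()+c[0]-9,y.mean()+c[1]-9];print(p,onz(i,[p],.011))
E
python3 - <<'E'
import cv2
a=cv2.imread('pics/w6.png')[45:185,220:350];cv2.imwrite('pics/w6c.png',cv2.resize(a,None,fx=4.2,fy=4.2,interpolation=cv2.INTER_CUBIC))
E
```

```text
bar (((444.8319396972656, 134.8717041015625), (17.76333999633789, 61.166778564453125), 40.503883361816406), array([[260., 356.],
       [260., 225.],
       [304., 225.],
       [304., 356.]], dtype=float32))
rows 66 74 cols 256..324 [113, 112, 122, 127, 134, 126, 132, 125, 126, 126, 131, 132, 148, 166, 162, 172, 173, 171, 165, 141, 123, 134, 119, 108, 110, 110, 132, 131, 132, 129, 139, 187, 190, 186]
rows 80 90 cols 256..324 [139, 125, 123, 148, 152, 146, 148, 146, 134, 135, 155, 155, 175, 182, 179, 172, 168, 171, 171, 171, 164, 157, 149, 98, 101, 110, 150, 154, 150, 150, 157, 188, 187, 185]
rows 100 130 cols 256..324 [163, 162, 163, 128, 112, 112, 110, 111, 111, 110, 108, 111, 134, 155, 155, 155, 155, 155, 156, 156, 158, 173, 179, 181, 182, 183, 184, 189, 189, 188, 182, 188, 181, 184]
rows 138 146 cols 256..324 [110, 108, 109, 129, 130, 130, 127, 130, 121, 122, 143, 144, 151, 164, 162, 165, 171, 164, 163, 163, 159, 147, 117, 90, 96, 123, 135, 137, 133, 140, 178, 184, 179, 185]
rows 152 160 cols 256..324 [109, 107, 107, 128, 140, 141, 136, 140, 127, 128, 126, 130, 135, 166, 167, 171
[... 903 characters left out ...]
155, 155, 156, 156, 156, 156, 156, 155, 155, 155, 155, 155, 155, 155, 155, 154, 156, 167, 166, 167, 169, 168, 168, 166, 167, 166, 170, 158, 144, 148, 120, 68, 68, 86, 145]
cols 303 312 rows 54..174 [134, 182, 187, 183, 155, 153, 130, 118, 118, 125, 127, 126, 128, 128, 128, 129, 130, 130, 127, 178, 186, 185, 185, 185, 185, 185, 185, 185, 184, 185, 184, 184, 185, 184, 184, 184, 184, 184, 171, 138, 96, 72, 74, 133, 134, 133, 131, 134, 132, 133, 134, 135, 123, 116, 143, 152, 179, 180, 167, 169, 162]
[np.float64(241.1304347826087), np.float64(64.94565217391305)] [[0.35247614 0.19074014 0.011     ]]
[np.float64(333.9102564102564), np.float64(64.44871794871796)] [[0.4115016  0.24099775 0.011     ]]
```

```bash
python3 - <<'E'
from h import *
import json
i=json.load(open("w6.json"))
P=onz(i,[[288.6,91.3],[288.6,139.2]],.052)*1000;print(P.round(1),np.linalg.norm(P[0]-P[1]),P.mean(0).round(1))
Q=onz(i,[[288.6,115],[280.2,115],[297,115]],.046)*1000;print(Q.round(1),np.linalg.norm(Q[1]-Q[2]))
# outer block side edges at z .052 : cols 262(261.5),~316.5 far ; 261.5,~315.5 near
print((onz(i,[[261.5,84],[316.5,84],[261.5,145],[315.5,145]],.052)*1000).round(1))
# plate left/right edges direction, screws
d=np.array([411.5-352.5,241.0-190.7]);print("stand x ang",np.degrees(np.arctan2(d[1],d[0])),np.linalg.norm(d))
a=P[0]-P[1];print("y ang",np.degrees(np.arctan2(a[1],a[0])))
import cv2
# plate long-edge: bright/dark transitions per row right side
im=cv2.imread("pics/w6.png");g=cv2.cvtColor(im,cv2.COLOR_BGR2GRAY).astype(int)
for r in(60,80,110,140,170,200): print(r,g[r,330:356:1].tolist())
E
```

```text
[[396.2 199.6  52. ]
 [419.1 172.7  52. ]] 35.342980903927014 [407.6 186.2  52. ]
[[407.6 186.4  46. ]
 [402.6 182.2  46. ]
 [412.6 190.6  46. ]] 13.036553988391853
[[377.5 190.6  52. ]
 [408.7 216.9  52. ]
 [405.8 155.7  52. ]
 [438.  182.8  52. ]]
stand x ang 40.4489978841054 77.5312195183334
y ang 130.40033195337705
60 [108, 100, 84, 78, 76, 79, 86, 105, 140, 177, 191, 192, 190, 178, 176, 188, 188, 189, 189, 189, 189, 189, 188, 188, 188, 188]
80 [186, 186, 188, 188, 187, 187, 187, 188, 189, 190, 191, 190, 182, 179, 191, 193, 192, 193, 193, 193, 192, 193, 192, 190, 190, 190]
110 [186, 188, 188, 188, 187, 187, 188, 189, 190, 191, 190, 176, 168, 191, 192, 193, 192, 193, 193, 192, 191, 189, 189, 189, 191, 191]
140 [187, 189, 187, 186, 187, 186, 189, 189, 190, 187, 174, 171, 193, 195, 194, 194, 194, 193, 194, 195, 195, 194, 195, 196, 195, 196]
170 [189, 189, 187, 188, 186, 188, 190, 188, 182, 177, 194, 195, 193, 193, 193, 195, 196, 197, 197, 194, 195, 195, 195, 196, 195, 195]
200 [189, 189, 189, 188, 189, 190, 187, 174, 164, 193, 195, 195, 195, 194, 195, 196, 195, 195, 195, 195, 195, 195, 196, 196, 197, 197]
```

View pics/w6c.png

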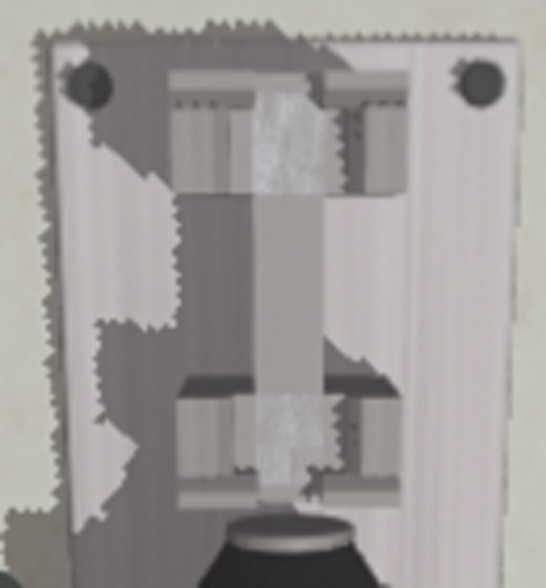

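The crop confirms the nest: its centre is at (0.4076, 0.1863) and the barrel runs at 130.4°. I'll move over it.

```bash
python3 goto.py .4084 .1867 .10 130.1
```

```text
shift [0.0642 0.0046 0.0873] turn -0.02
```

```bash
python3 drive.py '0.04 0.003 0 0 0.012;0.0642 0.0046 0.02 0 0.012;0.0642 0.0046 0.05 0 0.012;0.0642 0.0046 0.087 0 0.012;0.0642 0.0046 0.087 0 0.012'|sed -n '2,3p;5,6p'
python3 drive.py '0 0 0 0 0.012;0 0 0 0 0.012;0 0 0 0 0.012;0 0 0 0 0.012'|sed -n '2,3p;5,6p'
python3 goto.py .4084 .1867 .034 130.1
```

```text
ee_pos: [0.4053, 0.1851, 0.0941]
tcp_rot: [-179.5, -0.1, 130.0]
opening: 0.0162
grasp_force: 50.0
ee_pos: [0.4095, 0.1874, 0.1027]
tcp_rot: [179.8, 0.0, 130.1]
opening: 0.0161
grasp_force: 50.0
shift [ 0.0002 -0.0015  0.0687] turn -0.01
```

```bash
python3 drive.py '0 -0.001 0.02 0 0.012;0 -0.001 0.04 0 0.012;0 -0.001 0.054 0 0.012;0 -0.001 0.054 0 0.012;0 -0.001 0.054 0 0.012'|sed -n '2,6p'
python3 drive.py '0 0 0 0 0.012;0 0 0 0 0.012;0 0 0 0 0.012;0 0 0 0 0.012'|sed -n '2,6p'
python3 goto.py .4084 .1867 .034 130.1
```

```text
ee_pos: [0.4077, 0.1867, 0.0473]
tcp_rot: [180.0, 0.0, 130.1]
wrist_force: [-0.5, 0.7, -0.2]
opening: 0.0165
grasp_force: 50.1
ee_pos: [0.4079, 0.1869, 0.0473]
tcp_rot: [179.9, 0.0, 130.1]
wrist_force: [-0.3, -0.1, -1.7]
opening: 0.016
grasp_force: 50.1
shift [-0.0004  0.0002  0.0133] turn 0.04
```

```bash
python3 drive.py '0 0 0.004 0 0.012;0 0 0.008 0 0.012;0 0 0.011 0 0.012;0 0 0.011 0 0.012;0 0 0.011 0 0.012'|sed -n '2,6p'
python3 drive.py '0 0 0.001 0 0.012;0 0 0.002 0 0.012;0 0 0.002 0 0.012;0 0 0.002 0 0.012'|sed -n '2,6p'
```

```text
ee_pos: [0.4072, 0.1865, 0.0351]
tcp_rot: [-180.0, -0.0, 130.1]
wrist_force: [-0.9, 0.7, -0.2]
opening: 0.0164
grasp_force: 50.1
ee_pos: [0.4076, 0.1867, 0.0338]
tcp_rot: [180.0, 0.0, 130.1]
wrist_force: [0.0, 0.7, 2.6]
opening: 0.016
grasp_force: 50.4
```

TCP z = 0.0338 matches the predicted seating height, with light floor contact. I'll release and lift.

```bash
python3 drive.py '0 0 0 0 0.02;0 0 0 0 0.03;0 0 0 0 0.036;0 0 0 0 0.036;0 0 0 0 0.036'|sed -n '2,6p'
python3 drive.py '0 0 -0.03 0 0.036;0 0 -0.07 0 0.036;-0.02 0 -0.11 0 0.036;-0.05 0 -0.14 0 0.06;-0.06 0 -0.14 0 0.085'|sed -n '2,6p'
python3 drive.py '0 0 0 0 0.085;0 0 0 0 0.085;0 0 0 0 0.085'>/dev/null
python3 look.py w7 wrist
python3 - <<'E'
from bar import *
import json
i=json.load(open("w7.json"));im=cv2.imread("pics/w7.png")
p=proj(i,[[.4076,.1863,.054]])[0];print(p)
for z in(.054,.056): print(bar(im,i,tuple(p.astype(int)),45,z,24))
E
```

```text
ee_pos: [0.4075, 0.1867, 0.0334]
tcp_rot: [-180.0, -0.0, 130.1]
wrist_force: [0.5, 0.7, 0.1]
opening: 0.0363
grasp_force: 0.0
ee_pos: [0.4491, 0.14, 0.1794]
tcp_rot: [179.6, 0.2, 130.2]
wrist_force: [0.3, 0.3, 0.0]
opening: 0.0592
grasp_force: 0.0
[0.4453 0.1409 0.1722] [-1.7989e+02 -6.0000e-02  1.3013e+02] 14.8667 0.08536345416572409 [17.6 -6.9 -6.8 90.2  0.  67.4]
[284.67730894 124.04027168]
(((407.534912109375, 185.33798217773438), (17.66299819946289, 62.72303771972656), 40.32468795776367), array([[271.,  79.],
       [296.,  79.],
       [296., 168.],
       [271., 168.]], dtype=float32))
(((407.4354553222656, 185.45309448242188), (17.533361434936523, 62.26274108886719), 40.324703216552734), array([[271.,  79.],
       [296.,  79.],
       [296., 168.],
       [271., 168.]], dtype=float32))
```

```bash
python3 - <<'E'
from h import *
import json
i=json.load(open("w6.json"))
a=np.radians(130.4);Y=np.array([np.cos(a),np.sin(a),0]);X=np.array([np.sin(a),-np.cos(a),0])
O=np.array([.4076,.1863,0])-.107*Y
S=lambda x,y,z:O+x*X+y*Y+[0,0,z]
print("O",O,"sq",S(-.072,-.0395,0))
for p in((-.09,-.007,.059),(-.09,-.017,.059),(-.127,-.034,.065),(-.127,-.066,.065),(-.072,-.034,.065)): print(p,proj(i,S(*p)).round(1))
g=cv2.cvtColor(cv2.imread("pics/w6.png"),cv2.COLOR_BGR2GRAY).astype(int)
for c in(205,215,225): print(c,g[245:330:2,c].tolist())
print(g[260,176:200].tolist())
E
python3 goto.py .4477 .0278 .12 40.4
```

```text
O [0.47694883 0.1048154  0.        ] sq [0.44771881 0.02807001 0.        ]
(-0.09, -0.007, 0.059) [[181.6 257. ]]
(-0.09, -0.017, 0.059) [[182.7 267.7]]
(-0.127, -0.034, 0.065) [[139.4 289. ]]
(-0.127, -0.066, 0.065) [[144.2 321.3]]
(-0.072, -0.034, 0.065) [[203.9 289. ]]
205 [62, 61, 59, 59, 60, 66, 108, 128, 136, 138, 124, 110, 109, 109, 111, 183, 89, 24, 25, 26, 23, 29, 33, 34, 33, 32, 32, 33, 32, 31, 30, 29, 30, 26, 27, 34, 100, 126, 184, 182, 79, 59, 62]
215 [61, 62, 76, 59, 61, 67, 108, 130, 137, 139, 123, 109, 111, 111, 110, 152, 86, 25, 25, 25, 26, 28, 28, 30, 28, 30, 28, 28, 29, 29, 29, 27, 28, 28, 26, 56, 183, 167, 59, 22, 22, 24, 23]
225 [112, 114, 103, 58, 63, 68, 110, 132, 138, 140, 124, 108, 109, 110, 112, 184, 82, 26, 27, 24, 27, 27, 29, 30, 30, 29, 30, 29, 28, 26, 26, 27, 25, 26, 27, 26, 25, 26, 25, 26, 26, 27, 25]
[68, 64, 61, 61, 61, 59, 63, 111, 129, 133, 131, 133, 134, 137, 140, 154, 138, 132, 133, 133, 134, 133, 133, 134]
shift [-0.0882 -0.0711  0.0523] turn 89.77
```

```bash
python3 drive.py '-0.02 -0.02 0 7 0.074;-0.04 -0.04 0 14 0.074;-0.06 -0.055 0 21 0.074;-0.088 -0.071 0 28 0.074;-0.088 -0.071 0 35 0.074' >/dev/null
python3 drive.py '0 0 0 7 0.074;0 0 0 14 0.074;0 0 0 21 0.074;0 0 0 28 0.074;0 0 0 35 0.074' >/dev/null
python3 drive.py '0 0 0 7 0.074;0 0 0 14 0.074;0 0 0 19.8 0.074;0 0 0 19.8 0.074;0 0 0 19.8 0.074' 
python3 goto.py .4477 .0281 .08 40.4
```

```text
time: 16.17
ee_pos: [0.4481, 0.0283, 0.1728]
tcp_rot: [-180.0, 0.1, 40.6]
wrist_force: [-0.3, 0.3, 0.4]
opening: 0.0742
grasp_force: 0.0
shift [-0.0003  0.      0.0928] turn 0.19
```

```bash
python3 drive.py '0 0 0.03 0.2 0.074;0 0 0.06 0.2 0.074;0 0 0.09 0.2 0.074;0 0 0.11 0.2 0.074;0 0 0.11 0.2 0.074' |sed -n '2,5p'
python3 drive.py '0 0 0 0 0.074;0 0 0 0 0.074;0 0 0 0 0.074' |sed -n '2,5p'
python3 goto.py .4477 .0281 .02 40.4
```

```text
ee_pos: [0.4458, 0.0279, 0.059]
tcp_rot: [-179.8, 0.3, 40.4]
wrist_force: [-0.4, -1.2, -0.5]
opening: 0.0738
ee_pos: [0.4496, 0.0279, 0.0653]
tcp_rot: [179.9, -0.1, 40.2]
wrist_force: [0.2, -0.2, 0.4]
opening: 0.0737
shift [-0.0014 -0.0014  0.0453] turn -0.19
```

```bash
python3 drive.py '0 0 0.01 0 0.074;0 0 0.02 0 0.074;0 0 0.028 0 0.074;0 0 0.028 0 0.074;0 0 0.028 0 0.074' |sed -n '2,5p'
python3 drive.py '0 0 0.007 0 0.074;0 0 0.014 0 0.074;0 0 0.016 0 0.074;0 0 0.016 0 0.074;0 0 0.016 0 0.074' |sed -n '2,5p'
python3 goto.py .4477 .0281 .02 40.4
```

```text
ee_pos: [0.448, 0.0277, 0.0347]
tcp_rot: [-179.9, 0.1, 40.1]
wrist_force: [0.4, 0.4, 0.5]
opening: 0.074
ee_pos: [0.4485, 0.0278, 0.0194]
tcp_rot: [-180.0, 0.0, 40.1]
wrist_force: [-0.0, -0.2, -0.3]
opening: 0.0736
shift [-0.0004 -0.0008 -0.0006] turn -0.26
```

```bash
python3 drive.py '0 0 0 0 0.062;0 0.0005 0 0 0.056;0 0.001 0 0 0.052;0 0.0017 0 0 0.048;0 0.0017 0 0 0.042' 25
python3 drive.py '0 0 0 0 0.04;0 0 0 0 0.04'
```

```text
time: 18.08
ee_pos: [0.4486, 0.0278, 0.0201]
tcp_rot: [-179.8, -0.0, 40.2]
wrist_force: [-9.5, 8.1, 8.8]
opening: 0.049
grasp_force: 24.6
time: 18.25
ee_pos: [0.4486, 0.0278, 0.0201]
tcp_rot: [-179.8, -0.0, 40.2]
wrist_force: [-8.8, 6.5, 8.3]
opening: 0.0491
grasp_force: 24.7
```

At 49 mm opening with 25 N on the pads, the force is well over the 7 N needed to hold the trigger. The geometry also puts the blade on its stop, with the flat pad touching near x -61. I'll firm the grip a little as a check and hold for over a second.

```bash
python3 drive.py '0 0 0 0 0.04;0 0 0 0 0.04;0 0 0 0 0.04;0 0 0 0 0.04;0 0 0 0 0.04' 40
python3 drive.py '0 0 0 0 0.04;0 0 0 0 0.04;0 0 0 0 0.04;0 0 0 0 0.04;0 0 0 0 0.04'|tail -2
python3 drive.py '0 0 0 0 0.04;0 0 0 0 0.04;0 0 0 0 0.04;0 0 0 0 0.04;0 0 0 0 0.04'|tail -3
python3 look.py w8 wrist; python3 look.py s8 scene
```

```text
time: 18.67
ee_pos: [0.4488, 0.0276, 0.0202]
tcp_rot: [-179.8, -0.0, 40.2]
wrist_force: [-8.9, 6.5, 8.6]
opening: 0.0484
grasp_force: 39.0
opening: 0.0487
grasp_force: 39.0
wrist_force: [-8.8, 5.8, 8.9]
opening: 0.0487
grasp_force: 39.0
[0.4488 0.0276 0.0202] [-1.7983e+02 -3.0000e-02  4.0230e+01] 19.5 0.0486537718893267 [  3.4  -7.8 -24.5  73.4   0.2 143.2]
[0.4487 0.0276 0.0202] [-1.7982e+02 -3.0000e-02  4.0230e+01] 19.55 0.048172503512053384 [  3.4  -7.8 -24.5  73.4   0.2 143.2]
```

```bash
python3 drive.py '0 0 0 0 0.06;0 -0.001 0 0 0.07;0 -0.002 0 0 0.078;0 -0.002 0 0 0.078;0 -0.002 0 0 0.078'
python3 drive.py '0 0 -0.02 0 0.078;0 0 -0.05 0 0.078;0 0 -0.09 0 0.078;0 0 -0.13 0 0.078;0 0 -0.16 0 0.078'|sed -n '2,5p'
python3 drive.py '0 0 0 0 0.078;0 0 0 0 0.078;0 0 0 0 0.078'|sed -n '2,5p'
python3 goto.py .43 -.06 .2 40.4
```

```text
time: 20.02
ee_pos: [0.4488, 0.0279, 0.0198]
tcp_rot: [180.0, -0.0, 40.1]
wrist_force: [-0.3, -0.7, 0.1]
opening: 0.078
grasp_force: 0.0
ee_pos: [0.4488, 0.0279, 0.1829]
tcp_rot: [179.9, -0.1, 40.1]
wrist_force: [0.3, 0.1, 0.3]
opening: 0.078
ee_pos: [0.4484, 0.0279, 0.1789]
tcp_rot: [-180.0, 0.0, 40.1]
wrist_force: [-0.1, 0.0, -1.8]
opening: 0.0785
shift [-0.0708  0.0553 -0.0211] turn -0.26
```

```bash
python3 drive.py '-0.03 0.025 0 0 0.078;-0.06 0.05 0 0 0.078;-0.09 0.075 0 0 0.078;-0.12 0.1 0 0 0.078;-0.14 0.12 0 0 0.078'|sed -n '2p'
python3 drive.py '-0.03 0.025 0 0 0.078;-0.03 0.025 0 0 0.078;-0.03 0.025 0 0 0.078;-0.03 0.025 0 0 0.078'|sed -n '2p'
python3 look.py t9 top; python3 look.py s9 scene
python3 - <<'E'
from bar import *
import json
i=json.load(open("t9.json"));im=cv2.imread("pics/t9.png");a=cv2.imread("pics/top0.png")
p=proj(i,[[.4076,.1863,.054]])[0]
print(p,bar(im,i,tuple(p.astype(int)),16,.054,18))
d=np.abs(im.astype(int)-a).max(2)
def show(n,x0,y0,x1,y1): print(n,(d[y0:y1,x0:x1]>25).sum(),d[y0:y1,x0:x1].max())
show("gear",360,157,378,175);show("bracket",360,203,380,222);show("trigger+grip",222,205,270,250)
b=np.radians(130.4);Y=np.array([np.cos(b),np.sin(b),0]);X=np.array([np.sin(b),-np.cos(b),0]);O=np.array([.4076,.1863,0])-.107*Y
for n in(0,.27):
  H=O-.03*X-.012*Y+[0,0,.059];c,s=np.cos(n),np.sin(n);print(n,proj(i,H-.06*(c*X+s*Y)).round(1))
E
```

```text
ee_pos: [0.4171, -0.1561, 0.1779]
ee_pos: [0.4114, -0.1922, 0.1783]
[ 0.4114 -0.1922  0.1783] [-1.7988e+02  4.0000e-02  4.0090e+01] 21.4333 0.0780980773986967 [-25.   -8.6  -7.7  91.1   0.  114.9]
[ 0.4117 -0.1917  0.1786] [-1.7991e+02  3.0000e-02  4.0160e+01] 21.4833 0.07794325466760625 [-25.   -8.7  -7.6  91.1   0.  114.9]
[169.92673456 246.15210741] (((407.78106689453125, 185.24073791503906), (21.05309295654297, 65.45362854003906), 38.948543548583984), array([[155., 252.],
       [180., 233.],
       [186., 241.],
       [161., 260.]], dtype=float32))
gear 0 9
bracket 0 9
trigger+grip 0 15
0 [[241.  243.8]]
0.27 [[246.3 238.1]]
```

```bash
python3 - <<'E'
from h import *
import json
b=np.radians(130.4);Y=np.array([np.cos(b),np.sin(b),0]);X=np.array([np.sin(b),-np.cos(b),0]);O=np.array([.4076,.1863,0])-.107*Y
for n in("w8","w6","s8","s9"):
  i=json.load(open(n+".json"));g=cv2.cvtColor(cv2.imread(f"pics/{n}.png"),cv2.COLOR_BGR2GRAY)
  for x in(-.05,-.055,-.086):
    ys=np.arange(.006,-.0341,-.002);P=np.array([O+x*X+y*Y+[0,0,.059] for y in ys])
    uv=proj(i,P).round().astype(int);print(n,x,[int(g[v,u]) if 0<=v<420 and 0<=u<560 else -1 for u,v in uv])
E
```

```text
w8 -0.05 [86, 84, 81, 80, 78, 76, 75, 76, 80, 83, 114, 169, 176, 183, 171, 103, 89, 81, 78, 76, 37]
w8 -0.055 [82, 82, 81, 81, 80, 81, 84, 84, 81, 80, 111, 136, 169, 177, 178, 160, 99, 87, 76, 77, 50]
w8 -0.086 [35, 34, 32, 34, 29, 33, 28, 29, 30, 28, 42, 30, 86, 89, 90, 92, 96, 96, 73, 67, 30]
w6 -0.05 [112, 114, 114, 102, 58, 62, 90, 122, 138, 139, 138, 108, 111, 111, 93, 63, 29, 30, 27, 28, 28]
w6 -0.055 [182, 110, 111, 102, 58, 61, 89, 121, 137, 140, 137, 108, 109, 110, 111, 143, 79, 26, 27, 24, 27]
w6 -0.086 [61, 61, 61, 61, 62, 59, 78, 133, 133, 135, 134, 70, 59, 62, 50, 25, 24, 24, 23, 25, 25]
s8 -0.05 [133, 110, 110, 84, 91, 91, 94, 90, 90, 123, 166, 185, 185, 144, 46, 46, 7, 18, 18, 18, 16]
s8 -0.055 [126, 133, 133, 124, 90, 90, 93, 92, 92, 105, 144, 175, 175, 189, 136, 136, 0, 12, 12, 16, 21]
s8 -0.086 [59, 78, 117, 117, 135, 135, 135, 123, 34, 17, 17, 17, 22, 22, 24, 23, 23, 22, 22, 22, 22]
s9 -0.05 [101, 93, 93, 97, 92, 92, 138, 178, 178, 184, 125, 6, 6, 6, 13, 13, 15, 16, 16, 18, 18]
s9 -0.055 [97, 93, 93, 97, 93, 93, 135, 177, 177, 180, 193, 177, 177, 99, 0, 0, 14, 11, 11, 16, 22]
s9 -0.086 [87, 99, 92, 92, 90, 85, 85, 134, 178, 171, 171, 214, 176, 176, 0, 12, 12, 16, 17, 17, 22]
```

```bash
python3 -c "
from workcell import bot, eyes, status, job_done
print(job_done())"
```

```text
the job is handed in; nothing more can be done
None
```

The copper bar is seated in the nest and released, the trigger was squeezed fully in for about 1.4 s and sprang back to rest, the bracket and gear did not move, and the job is handed in (result not shown).

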